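# Seat a plaster mould in its clamp: screw to the bottom, back off a quarter turn

## Robot

A 6-joint arm with a two-finger parallel gripper is mounted at the origin on a cart in front of the work surface, level with it; the furniture and walls round the work are solid. World frame = base frame: x ahead of the robot, y to its left, z up, the work surface at z = 0. Lengths are in m, angles in rad, forces in N, time in s.
With the tool pointing down it reaches from about 0.35 to 0.875 m from the base axis. Payload 15.5 kg.
Tool frame: the origin (TCP) lies midway between the tips of the shut fingers; the grasp point (between the pads) lies 19 mm behind it; z points along the fingers, y is the line along which they close (so a half turn about z gives the same grasp; the last joint's range is limited). The gripper opens to 85 mm and grips with 20 to 120 N. Pads are 22 mm wide; open, the fingers measure 114 mm over their backs; the gripper's body (76 mm by 85 mm) begins 54 mm behind the grasp point. The pads swing forward as they close: fully open they stand 13 mm farther back than shut.
Start: joints at [-1.343, 0.494, 1.345, -0, 1.302, -0.096], TCP at [0.199, -0.593, 0.207] pointing down, gripper open.
Joint ranges: [-2.91, 2.91], [-0.82, 2.16], [0.22, 2.67], [-1.22, 4.37], [0.12, 2.79], [-3.08, 3.08]. Speed limits (rad/s): [1.89, 1.89, 2.57, 3.01, 3.01, 3.01].

## Interface

Orientations are given as a unit quaternion [x, y, z, w].
In Python, from workcell import r, viewer gives the robot as it stands (r), with the cameras (viewer).
- The arm moves only by the shell command python3 jog.py [OPENING], which reads ROWS from standard input. ROWS is a JSON list of rows, 1 to 12 of them, each an object with the fields dx, dy, dz (the shift in m), drx, dry, drz (a rotation vector in rad); a field left out counts as zero; each row is the pose to reach, as a shift and turn from the pose commanded when the command began, along the tool's axes at that moment; what a row does not reach only later rows make up. A row lasts 1/12 s, in which the tool goes at most 0.0417 m and 0.125 rad, less where a joint would pass 70% of its speed; a pose out of reach is approached as far as the arm can. OPENING is the opening from 0.0 (shut) to 1.0 (fully open), set as the command begins (- or left out keeps the last). The fingers move at their own pace and stop on an object; the grip force is fixed at half the most. Time passes only in rows, so rows that do not move let the fingers close. It prints the time, the measured TCP pose, the force, the opening and the grip force at its end. Input that does not fit is refused with a message, and nothing moves.
- r.read_state(): the state, without advancing time (a new reading comes with each control period).
- viewer.capture(name): name is "scene" or "top"; returns a dict with "color" (420x560x3 uint8, red, green, blue), "K" (3x3 intrinsics, pixels), "rvec" (rotation vector, rad) and "tvec" (3), from world to camera coordinates, as OpenCV has them. Camera axes: x right, y down, z forward; pixel columns grow to the right and rows downward; lengths in m; the calibration is good to about 2 mm. A picture is of the moment at which its call begins. There is no depth.
- r.job_done(): hands the job in; it is judged then, once.
The state is a dict: "time_s": time; "joint_positions": joint angles; "joint_velocities": joint speeds; "joint_efforts": joint torques, N m; "position": TCP position; "eef_rot": TCP orientation; "contact_force": force on the tool from outside, world axes, zero at the start; "wrist_torque": the same for the moment, N m; "grip_width": opening from 0.0 (shut) to 1.0 (fully open); "finger_force": force on a finger pad.
Only numpy, scipy, OpenCV 4.12 (cv2) and the standard library are available. Lean on these libraries where they do the work, as an engineer would, in place of code of your own. Each camera call takes 0.05 s, during which the arm holds its last target. There are 200 camera calls.

## Task

Push the damp plaster mould along its guides until it is fully home against the clamp's back stop. Then turn the thumbscrew clockwise until the foot of its spindle bottoms firmly on the mould, without going on and crushing the plaster, and back it off a quarter of a turn so the mould has room to swell; let go, and leave the pot and the loose cast beside the clamp alone.

Things in the scene. Friction and masses are not known exactly. Their poses are not given: they have to be found in the camera images.
- clamp: small fixed bench clamp of dark steel and grey paint, 115 x 170 x 156 mm. Origin on the bench, z up; the mould slides in along +x. Two guide rails, 50 mm high, 12 mm thick, inner faces 66 mm apart (y = +-33 mm), run from x = -48 to +60 mm; a post of the bridge stands outside each rail, at y = +-53 mm
- mould: loose off-white plaster block mould 110 x 60 x 40 mm (x, y, z), about 0.4 kg, flat top. Origin at the centre of its underside, axes as the clamp's. It lies on the packing board, partly between the rails, 25 to 45 mm short of home; fully home its origin is at x = +1 mm in the clamp's frame
- thumbscrew (a joint): thumbscrew angle (rad), grows clockwise from above; its zero is arbitrary, not the bottom. The head stays at its height; one clockwise turn drives the spindle 20 mm down. Drag about 0.06 N m. With the foot on the mould each further 0.1 rad adds about 13 N of press and 0.04 N m; above 90 N (0.35 N m) the plaster is crushed. Bottom is 2 to 5 rad from the start
- wing (a point): middle of the brass thumbscrew's wing, on the screw's axis, at clamp x = +25 mm, y = 0, 140 mm above the bench. The wing is a flat upright bar 50 mm long (this point's x axis), 12 mm thick (its y axis), from 122 to 156 mm above the bench; the round hub under it is 22 mm across up to 125 mm
- foot (a point): centre of the underside of the spindle's round steel foot (30 mm across), under the bridge at clamp x = +25 mm, y = 0; z up
- spindle: the steel spindle and the foot on its end, which sits on a thin stiff black rubber buffer (gives 1 mm at 50 N); it slides up and down and does not turn; origin at the centre of the foot's underside
- pot: loose small pigment pot with dark lid, 55 mm across, 52 mm high, standing to the left (+y) of the clamp; origin under its centre
- cast: loose small plaster cast, 52 x 72 x 34 mm, lying to the right of the clamp; origin under its centre
- stop (a point): middle of the face of the clamp's back stop, against which the mould's far end must lie (clamp x = +56 mm, 45 mm above the bench; axes as the clamp's)
- bridge (a point): middle of the top of the clamp's bridge, 113 mm above the bench at clamp x = +25 mm; the grey bridge is 34 mm wide in x and 118 mm long in y, with 4 mm screw heads on it at y = +-53 mm
- packing: fixed plywood packing board between the rails on which the mould slides, 62 mm wide, from clamp x = -150 mm to the back stop. Its top is 26 mm above its origin and 24 to 28 mm above the bench, different each time

How it is judged:
By the outcome, as a careful person would: the job done as asked, in the order asked, and still so for the second after the job is handed in, with the robot touching nothing.
It also fails if it takes over 72 s, if anything falls off the work surface, if the arm or the gripper's body presses on something with over 40 N, if the wrist force passes 120 N, or if a joint passes its speed limit or range.

## Working session

There is one attempt and no reset: what is moved stays moved. The work goes in short steps, Python scripts to look and compute and a shell command to move; the robot and the scene stay as the last step left them, time stands still between calls to the robot, and variables do not carry over. Pictures are saved under pics/ and viewed, at most 10 in all, crops included, and the job is handed in when it is done.

```bash
ls; mkdir -p pics
python3 - <<'E'
from workcell import r, viewer
import cv2
for n in("scene","top"):
    c=viewer.capture(n); cv2.imwrite(f"pics/{n}0.png",cv2.cvtColor(c["color"],cv2.COLOR_RGB2BGR)); print(n,c["K"],c["rvec"],c["tvec"])
s=r.read_state(); print(s)
E
```

```text
jog.py
pics
workcell.py
scene [[495.42123899   0.         283.37018106]
 [  0.         495.42123899 211.76238462]
 [  0.           0.           1.        ]] [ 0.77260826 -2.422701    1.27357092] [0.50460506 0.27973784 0.79332099]
top [[460.47164211   0.         277.21484805]
 [  0.         460.47164211 220.84633202]
 [  0.           0.           1.        ]] [ 2.15264515 -2.18248404  0.14941661] [0.01312757 0.60592471 1.05287227]
{'time_s': 0.1, 'joint_positions': array([-1.34252145e+00,  4.94108515e-01,  1.34608475e+00,  3.02144763e-05,
        1.30248121e+00, -9.55239355e-02]), 'joint_velocities': array([ 0.0006403 , -0.00214312, -0.00247084, -0.00109933,  0.00092308,
       -0.00049017]), 'joint_efforts': array([ 2.74568600e-03, -8.83587456e+01, -3.84561145e+01, -5.46730064e-05,
        5.30580059e-03, -2.00026005e-05]), 'position': array([ 0.19877529, -0.59217722,  0.2061624 ]), 'eef_rot': array([ 9.86923395e-01,  1.61189080e-01, -2.13444225e-05, -5.40685948e-04]), 'contact_force': array([-0.10206076, -0.73125018,  0.16105131]), 'wrist_torque': array([-0.00069912,  0.0075575 , -0.03937766]), 'finger_force': 0.0, 'grip_width': 0.9975637646643696}
```

View pics/scene0.png

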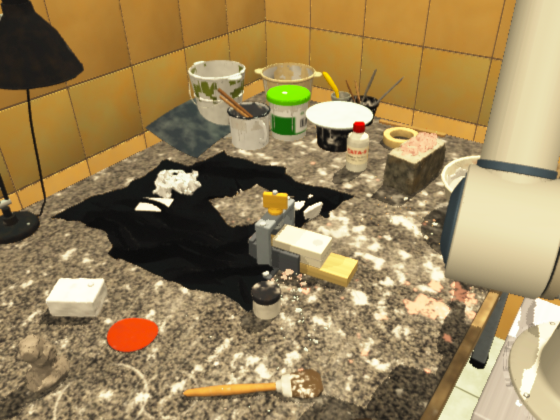

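View pics/top0.png

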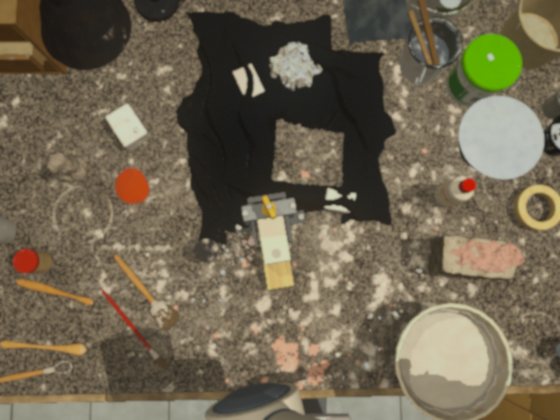

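The scene view shows the clamp at about (275,235) with the mould, the yellow board and the pot at (265,298). In the top view the clamp is at (270,210), the mould at (273,240), the board end at (279,288), the brass wing at (269,207), the pot near (205,250) and pale pieces at (340,200). I'll zoom in on both views and set up helpers.

```bash
cat > h.py <<'E'
import numpy as np, cv2
from workcell import r, viewer
from scipy.spatial.transform import Rotation as R
def cap(n): 
    c=viewer.capture(n); c["R"]=cv2.Rodrigues(np.array(c["rvec"],float))[0]; c["t"]=np.array(c["tvec"],float).reshape(3); return c
def ray(c,u,v):
    d=c["R"].T@np.linalg.solve(c["K"],[u,v,1.]); return -c["R"].T@c["t"],d
def onz(c,u,v,z):
    o,d=ray(c,u,v); return o+d*(z-o[2])/d[2]
def proj(c,P):
    p=cv2.projectPoints(np.atleast_2d(np.array(P,float)),np.array(c["rvec"],float),c["t"],c["K"],None)[0]; return p[:,0]
def save(c,name,x0,y0,x1,y1,k):
    cv2.imwrite(name,cv2.cvtColor(cv2.resize(c["color"][y0:y1,x0:x1],None,fx=k,fy=k,interpolation=cv2.INTER_CUBIC),cv2.COLOR_RGB2BGR))
E
python3 - <<'E'
from h import *
np.set_printoptions(precision=4,suppress=True)
t=cap("top"); s=cap("scene")
a=t["color"][165:300,190:360]; b=s["color"][180:325,235:365]
A=cv2.resize(a,None,fx=4.0,fy=4.0,interpolation=cv2.INTER_CUBIC)
save(t,"pics/t1.png",190,165,360,300,4.5); save(s,"pics/s1.png",235,180,365,325,4)
print(-t["R"].T@t["t"],-s["R"].T@s["t"])
for n,c in(("t",t),("s",s)):
    h=cv2.cvtColor(c["color"],cv2.COLOR_RGB2HSV)
    m=cv2.inRange(h,(15,150,120),(32,255,255))
    roi=np.zeros_like(m); 
    if n=="t": roi[165:300,240:300]=255
    else: roi[180:300,240:365]=255
    k,l,st,ce=cv2.connectedComponentsWithStats(m&roi)
    for i in range(1,k):
        if st[i,4]>20: print(n,st[i],ce[i],cv2.minAreaRect(np.argwhere(l==i)[:,::-1].astype(np.float32)))
print(onz(t,279,288,.026),onz(t,269,207,.156),onz(t,205,250,.05))
E
```

```text
[0.4757 0.0248 1.1176] [0.1126 0.6938 0.6843]
t [262 195  13  23 155] [267.9355 207.3742] ((268.2552185058594, 206.0620880126953), (22.58837127685547, 11.460277557373047), 85.2363510131836)
s [263 191  25  25 468] [274.5171 202.0556] ((274.255859375, 203.1735076904297), (24.159399032592773, 23.46912956237793), 4.39870548248291)
s [300 264  57  22 432] [326.4259 274.5787] ((328.0, 274.5), (21.0, 56.0), 90.0)
[0.4485 0.0027 0.026 ] [0.6213 0.0239 0.156 ] [0.5387 0.173  0.05  ]
```

View pics/t1.png

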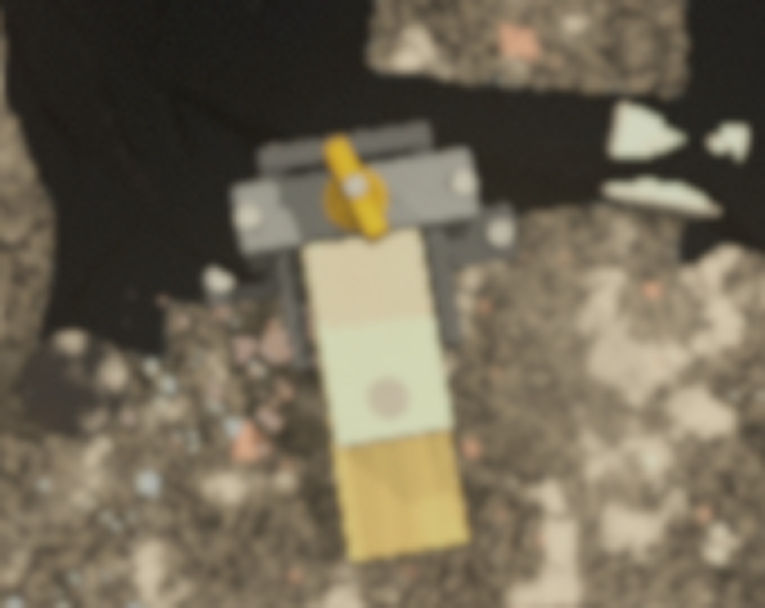

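View pics/s1.png

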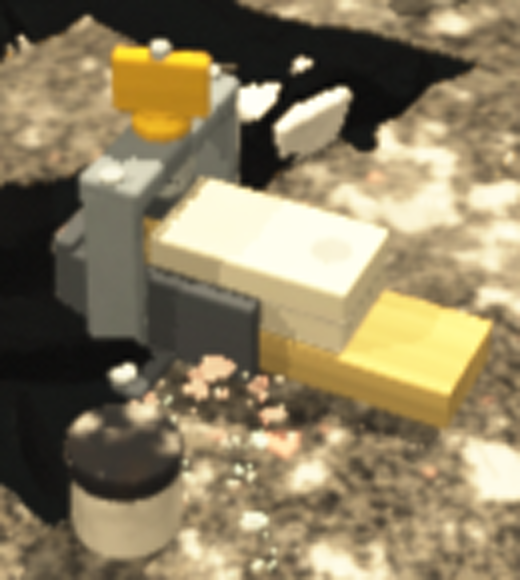

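The top crop shows the bridge with corners near (232,187), (472,148), (482,215) and (242,253). The wing ends are at (338,137) and (377,237), the mould's near top edge runs (340,445) to (452,428), and the board's near edge runs (352,560) to (467,540). The scene crop shows the pot standing left of the clamp, at crop (125,480). Next I'll turn these into poses.

Run:
```python
from h import *
np.set_printoptions(precision=4,suppress=True)
t=cap("top"); s=cap("scene")
T=lambda u,v,z: onz(t,(u+.5)/4.5-.5+190,(v+.5)/4.5-.5+165,z)
S=lambda u,v,z: onz(s,(u+.5)/4-.5+235,(v+.5)/4-.5+180,z)
br=np.array([T(*p,.113) for p in[(232,187),(472,148),(482,215),(242,253)]])
c=br.mean(0); print("bridge",c,[np.linalg.norm(br[i]-br[(i+1)%4]) for i in range(4)])
y=br[0]-br[1]+br[3]-br[2]; print("yaw from bridge",np.arctan2(-y[0],y[1]))
bd=np.array([T(*p,.026) for p in[(352,560),(467,540)]]); print("board end",bd,np.linalg.norm(bd[0]-bd[1]))
bm=bd.mean(0); print("yaw from board->bridge",np.arctan2(*(c-bm)[[1,0]]),np.linalg.norm((c-bm)[:2]),"expect .175")
mo=np.array([T(*p,.066) for p in[(340,445),(452,428)]]); mm=mo.mean(0); print("mould end",mm,np.linalg.norm(mo[0]-mo[1]))
w=np.array([T(*p,.156) for p in[(338,137),(377,237)]]); print("wing",w.mean(0),np.linalg.norm(w[0]-w[1]),np.arctan2(*(w[0]-w[1])[[1,0]]))
# scene
b=np.array([S(*p,.026) for p in[(445,412),(490,322)]]);print("S board end",b) 
m=np.array([S(*p,.066) for p in[(345,298),(388,236)]]);print("S mould end",m,m.mean(0))
print("S wing top centre",S(161,50,.156),"S pot lid",S(124,450,.052),"T knob dot",T(355,186,.158))
ww=np.array([S(*p,.156) for p in[(113,48),(211,54)]]);print("S wing",ww,np.linalg.norm(ww[0]-ww[1]),np.arctan2(*(ww[1]-ww[0])[[1,0]]))
yaw=np.arctan2(*(c-bm)[[1,0]])
for nm,p in(("mould",mm),("Smould",m.mean(0)),("board",bm)):
    d=(p-c)[:2]; e=np.array([np.cos(yaw),np.sin(yaw)]); print(nm,"clamp x,y",d@e+.025, d@[-e[1],e[0]])
```

```text
bridge [0.6229 0.0239 0.113 ] [np.float64(0.1193288194463916), np.float64(0.0335858520715556), np.float64(0.11879435169762587), np.float64(0.03295046689751573)]
yaw from bridge 0.14838439865379094
board end [[ 0.4465  0.029   0.026 ]
 [ 0.4559 -0.0312  0.026 ]] 0.060902746068171684
yaw from board->bridge 0.14477446923113954 0.17353801969511198 expect .175
mould end [0.509  0.0058 0.066 ] 0.05731363929788516
wing [0.6231 0.0238 0.156 ] 0.050838423921887706 0.35547024973184327
S board end [[ 0.4394  0.0447  0.026 ]
 [ 0.4543 -0.0276  0.026 ]]
S mould end [[ 0.5007  0.0407  0.066 ]
 [ 0.5093 -0.0142  0.066 ]] [0.505  0.0132 0.066 ]
S wing top centre [0.6244 0.0223 0.156 ] S pot lid [0.5339 0.1766 0.052 ] T knob dot [0.6232 0.0249 0.158 ]
S wing [[0.6454 0.0345 0.156 ]
 [0.6016 0.011  0.156 ]] 0.04970966761120633 -2.6509533246558665
mould clamp x,y -0.09030867030295162 -0.0015249398114930421
Smould clamp x,y -0.09323679885662942 0.006442469239641992
board clamp x,y -0.148538019695112 3.372421166532774e-19
```

```bash
echo '[{"dz": -0.04, "drz": -0.12}, {"dz": -0.08, "drz": -0.24}, {"dx": 0.45, "dy": -0.476, "dz": -0.08, "drz": -1.4}, {"dx": 0.45, "dy": -0.476, "dz": -0.08, "drz": -1.4}, {"dx": 0.45, "dy": -0.476, "dz": -0.08, "drz": -1.4}, {"dx": 0.45, "dy": -0.476, "dz": -0.08, "drz": -1.4}, {"dx": 0.45, "dy": -0.476, "dz": -0.08, "drz": -1.4}, {"dx": 0.45, "dy": -0.476, "dz": -0.08, "drz": -1.4}, {"dx": 0.45, "dy": -0.476, "dz": -0.08, "drz": -1.4}, {"dx": 0.45, "dy": -0.476, "dz": -0.08, "drz": -1.4}, {"dx": 0.45, "dy": -0.476, "dz": -0.08, "drz": -1.4}, {"dx": 0.45, "dy": -0.476, "dz": -0.08, "drz": -1.4}]' | python3 jog.py 0.0
cat >> h.py <<'E'
C=np.array([.6231,.0238]); YAW=.146
def yaw(): 
    x=R.from_quat(r.read_state()["eef_rot"]).apply([1,0,0]); return np.arctan2(x[1],x[0])
def rel(target,ty):
    "shift in tool axes and turn about tool z from measured pose to target, tool-x yaw ty"
    s=r.read_state(); q=R.from_quat(s["eef_rot"]); d=q.inv().apply(np.array(target)-s["position"])
    print("t",s["time_s"],"pos",s["position"].round(4),"yaw",round(yaw(),3),"q",np.round(s["joint_positions"],3),"shift",d.round(4),"rz",round((yaw()-ty+np.pi)%(2*np.pi)-np.pi,3))
def cl(x,y=0): return C+R.from_euler("z",YAW).as_matrix()[:2,:2]@[x-.025,y]
E
python3 -c "
from h import *
rel([*cl(-.125),.2],YAW+np.pi)"
```

```text
time_s: 1.3
position: [0.3742, -0.2125, 0.2869]
eef_rot: [0.648, 0.762, 0.0, 0.0]
contact_force: [1.1, -0.6, 0.4]
grip_width: 0.004
finger_force: 0.0
t 1.3 pos [ 0.3742 -0.2125  0.2869] yaw 1.731 q [-0.656  0.131  1.667 -0.     1.343 -0.816] shift [0.1957 0.1335 0.0869] rz -1.556
```

```bash
echo '[{"dx": 0.196, "dy": 0.134, "drz": -1.556}, {"dx": 0.196, "dy": 0.134, "drz": -1.556}, {"dx": 0.196, "dy": 0.134, "drz": -1.556}, {"dx": 0.196, "dy": 0.134, "drz": -1.556}, {"dx": 0.196, "dy": 0.134, "drz": -1.556}, {"dx": 0.196, "dy": 0.134, "drz": -1.556}, {"dx": 0.196, "dy": 0.134, "dz": 0.087, "drz": -1.556}, {"dx": 0.196, "dy": 0.134, "dz": 0.087, "drz": -1.556}, {"dx": 0.196, "dy": 0.134, "dz": 0.087, "drz": -1.556}, {"dx": 0.196, "dy": 0.134, "dz": 0.087, "drz": -1.556}, {"dx": 0.196, "dy": 0.134, "dz": 0.087, "drz": -1.556}, {"dx": 0.196, "dy": 0.134, "dz": 0.087, "drz": -1.556}]' | python3 jog.py
python3 -c "
from h import *
rel([*cl(-.125),.047],YAW+np.pi)"
```

```text
time_s: 2.3
position: [0.4763, -0.0002, 0.1994]
eef_rot: [-0.044, 0.999, 0.0, -0.0]
contact_force: [0.1, 0.7, -0.7]
grip_width: 0.0
finger_force: 0.0
t 2.3 pos [ 4.763e-01 -2.000e-04  1.994e-01] yaw -3.053 q [-0.126  0.295  1.709  0.     1.138 -1.785] shift [0.0013 0.0023 0.1524] rz -0.057
```

```bash
echo '[{"dx": 0.001, "dy": 0.002, "dz": 0.04, "drz": -0.057}, {"dx": 0.001, "dy": 0.002, "dz": 0.08, "drz": -0.057}, {"dx": 0.001, "dy": 0.002, "dz": 0.12, "drz": -0.057}, {"dx": 0.001, "dy": 0.002, "dz": 0.152, "drz": -0.057}, {"dx": 0.001, "dy": 0.002, "dz": 0.152, "drz": -0.057}, {"dx": 0.001, "dy": 0.002, "dz": 0.152, "drz": -0.057}]' | python3 jog.py
python3 - <<'E'
from h import *
rel([*cl(-.065),.047],YAW+np.pi)
s=cap("scene"); save(s,"pics/s2.png",235,180,365,325,4)
E
```

```text
time_s: 2.8
position: [0.4745, 0.0018, 0.0473]
eef_rot: [-0.07, 0.998, 0.0, -0.002]
contact_force: [-0.2, 0.1, 0.3]
grip_width: 0.003
finger_force: 0.0
t 2.8 pos [0.4745 0.0018 0.0473] yaw -3.002 q [-0.122  0.53   1.877  0.     0.738 -1.832] shift [-0.0603  0.0006  0.0001] rz -0.007
```

View pics/s2.png

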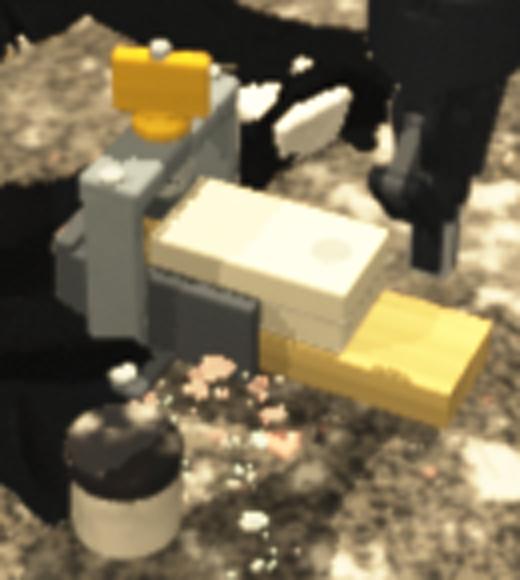

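The closed fingertips are at crop (435,260), over the board and just behind the mould's near end. I'll push slowly.

```bash
echo '[{"dx": -0.006}, {"dx": -0.012}, {"dx": -0.018}, {"dx": -0.022}, {"dx": -0.026}, {"dx": -0.03}, {"dx": -0.033}, {"dx": -0.036}, {"dx": -0.039}, {"dx": -0.042}, {"dx": -0.045}, {"dx": -0.048}]' | python3 jog.py
echo '[{"dx": -0.0015}, {"dx": -0.003}, {"dx": -0.0045}, {"dx": -0.006}]' | python3 jog.py
```

```text
time_s: 3.85
position: [0.5231, 0.0083, 0.0476]
eef_rot: [-0.07, 0.998, 0.0, -0.0]
contact_force: [-0.3, 0.2, 0.3]
grip_width: 0.001
finger_force: 0.0
time_s: 4.18
position: [0.5288, 0.0092, 0.0477]
eef_rot: [-0.07, 0.998, 0.0, -0.0]
contact_force: [-0.3, -1.1, 0.5]
grip_width: -0.002
finger_force: 0.0
```

```bash
echo '[{"dx": -0.001}, {"dx": -0.002}, {"dx": -0.003}, {"dx": -0.004}]' | python3 jog.py
python3 - <<'E'
from h import *
rel([*cl(-.065),.047],YAW+np.pi)
s=cap("scene"); save(s,"pics/s3.png",235,180,365,325,4)
E
```

```text
time_s: 4.52
position: [0.5328, 0.0097, 0.0477]
eef_rot: [-0.07, 0.998, 0.0, -0.0]
contact_force: [0.1, -0.9, 0.2]
grip_width: -0.0
finger_force: 0.0
t 4.5167 pos [0.5328 0.0097 0.0477] yaw -3.002 q [-0.094  0.581  1.737 -0.     0.823 -1.804] shift [-0.0014  0.0008  0.0007] rz -0.007
```

View pics/s3.png

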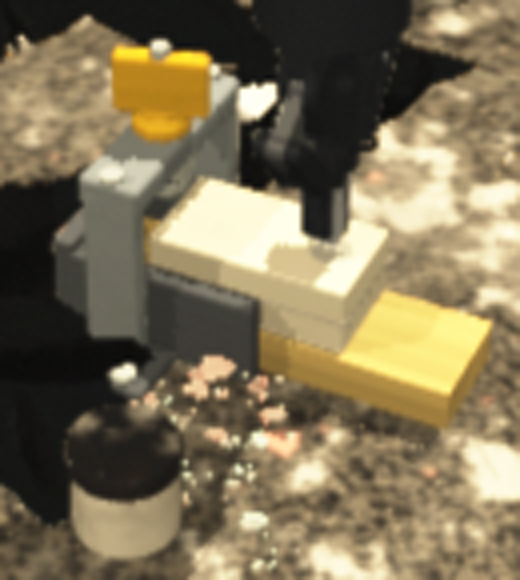

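The fingertip now appears over the mould's top at crop (325,235), with no force and the mould unmoved. I'll check where the measured TCP projects.

Run:
```python
from h import *
np.set_printoptions(precision=4,suppress=True)
s=cap("scene"); t=cap("top"); p=r.read_state()["position"]
for z in(.0477,.066,.08): print(z,(proj(s,[p[0],p[1],z])[0]-[235,180])*4,(proj(t,[p[0],p[1],z])[0]-[190,165])*4.5)
# camera-only check of mould height: near upper corners by two-view rays
def tri(a,b):
    A=[];B=[]
    for o,d in(a,b):
        d=d/np.linalg.norm(d); M=np.eye(3)-np.outer(d,d); A.append(M);B.append(M@o)
    return np.linalg.lstsq(np.vstack(A),np.hstack(B),rcond=None)[0]
q=lambda u,v:ray(s,u/4+235,v/4+180); k=lambda u,v:ray(t,u/4.5+190,v/4.5+165)
for nm,a,b in(("mouldL",(345,298),(340,445)),("mouldR",(388,236),(452,428)),("boardL",(447,412),(352,560)),("boardR",(490,322),(467,540)),("wing",(161,50),(355,186))): print(nm,tri(q(*a),k(*b)))
save(t,"pics/t3.png",190,165,360,300,4.5)
```

```text
0.0477 [321.6407 270.1309] [385.4228 389.8216]
0.066 [322.5261 241.9263] [385.9038 387.8881]
0.08 [323.2157 219.9566] [386.2832 386.3631]
mouldL [0.5043 0.0333 0.0584]
mouldR [ 0.5128 -0.0236  0.0575]
boardL [0.4454 0.0283 0.0095]
boardR [ 0.4552 -0.0322  0.0215]
wing [0.6224 0.024  0.1568]
```

View pics/t3.png

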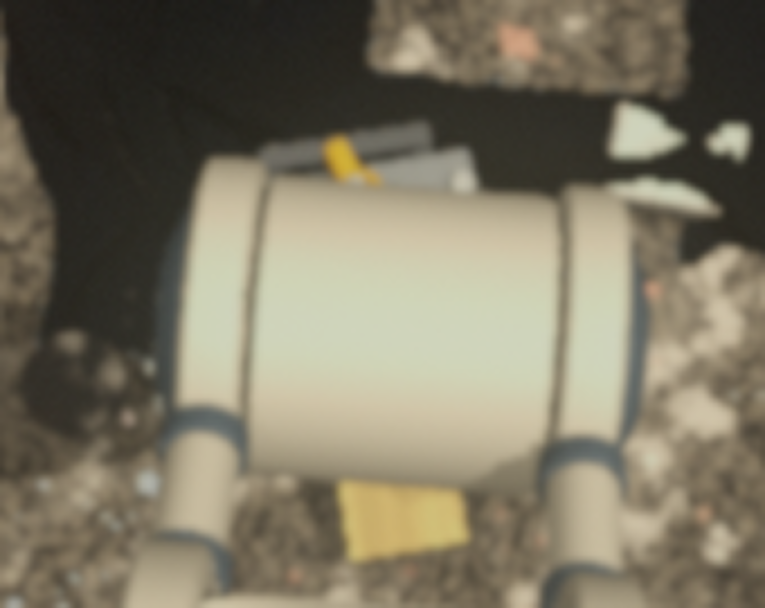

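The top view is blocked by the arm. I'll check the earlier pose in s2: the tip was at crop (420–455, 270), with the TCP at (0.4745, 0.0018, 0.0473).

Run:
```python
from h import *
s=cap("scene")
for z in(.03,.0473,.066,.08): print(z,(proj(s,[.4745,.0018,z])[0]-[235,180])*4)
for X in (-.09,-.055): print(X,(proj(s,[[*cl(X,y),z] for y in(.03,-.03) for z in(.066,.027)])-[235,180])*4)
a=cv2.imread("pics/s1.png").astype(int);b=cv2.imread("pics/s3.png").astype(int)
d=np.abs(a-b).max(2); 
for y in range(180,330,12): print(y,''.join('#' if d[y,x]>40 else '.' for x in range(140,480,6)))
save(s,"pics/s4.png",285,215,340,265,12)
print(r.read_state()["contact_force"])
```

```text
0.03 [425.88003262 330.42883874]
0.0473 [427.74747064 304.01819845]
0.066 [429.8075683  274.88282802]
0.08 [431.3789482  252.65925272]
-0.09 [[340.38600068 289.1429779 ]
 [338.06888351 349.41033352]
 [387.57798036 223.39715638]
 [384.36395114 282.51910004]]
-0.055 [[276.26011754 269.40932329]
 [275.3652403  329.30227479]
 [325.55149056 205.3559398 ]
 [323.66853215 264.0984204 ]]
180 .......................#############.....................
192 ...........................#########.....................
204 ...........................#########.....................
216 ...........................#########.....................
228 ...........................#########.....................
240 ............................######.......................
252 ......................############.......................
264 .....................###########.........................
276 ........................#######..........................
288 .........................................................
300 .........................................................
312 .........................................................
324 .........................................................
[-0.1260232   0.30355043  0.32918411]
```

View pics/s4.png

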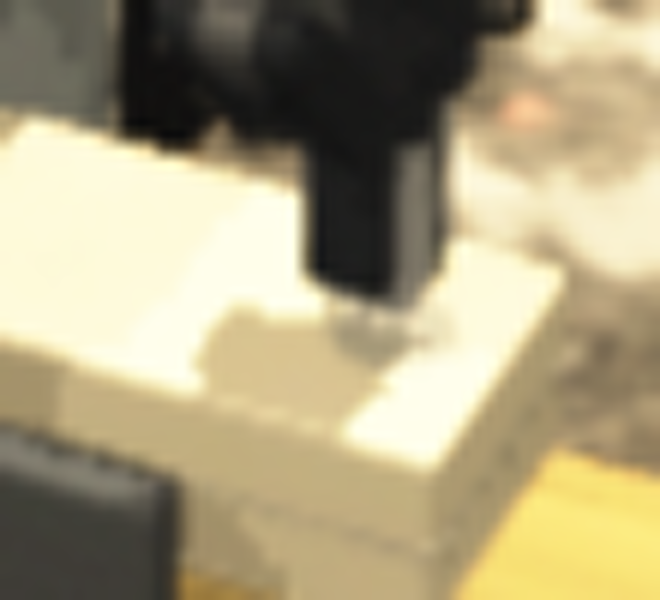

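The tip hovers over the mould; its shadow shows a gap. In both pictures it sits about 20 mm higher than the reported TCP. I'll back off behind the mould and find the real tip height by touching down gently on the fixed board.

```bash
echo '[{"dx": 0.03}, {"dx": 0.057}, {"dx": 0.057, "dz": 0.01}, {"dx": 0.057, "dz": 0.016}, {"dx": 0.057, "dz": 0.016}]' | python3 jog.py; echo '[{"dz": 0.002}, {"dz": 0.004}, {"dz": 0.004}]' | python3 jog.py
python3 - <<'E'
from h import *
s=cap("scene"); save(s,"pics/s5.png",300,215,365,275,12)
p=r.read_state()["position"]
for z in(0.02,.028,.04,.05,.06): print(z,(proj(s,[p[0],p[1],z])[0]-[300,215])*12)
print(r.read_state()["joint_positions"])
E
```

```text
time_s: 5.13
position: [0.4763, 0.0017, 0.0309]
eef_rot: [-0.069, 0.998, 0.0, -0.0]
contact_force: [-0.1, 0.4, -0.3]
grip_width: -0.002
finger_force: 0.0
time_s: 5.38
position: [0.4769, 0.0018, 0.0275]
eef_rot: [-0.07, 0.998, -0.0, 0.0]
contact_force: [-1.2, 0.7, -0.4]
grip_width: -0.002
finger_force: 0.0
0.02 [483.03523152 611.583768  ]
0.028 [485.52992008 575.55879328]
0.04 [489.31406092 520.9132634 ]
0.05 [492.50676583 474.80846482]
0.06 [495.73580618 428.17895801]
[-1.21526926e-01  5.67774164e-01  1.88858781e+00  3.04436219e-05
  6.85032046e-01 -1.83168043e+00]
```

View pics/s5.png

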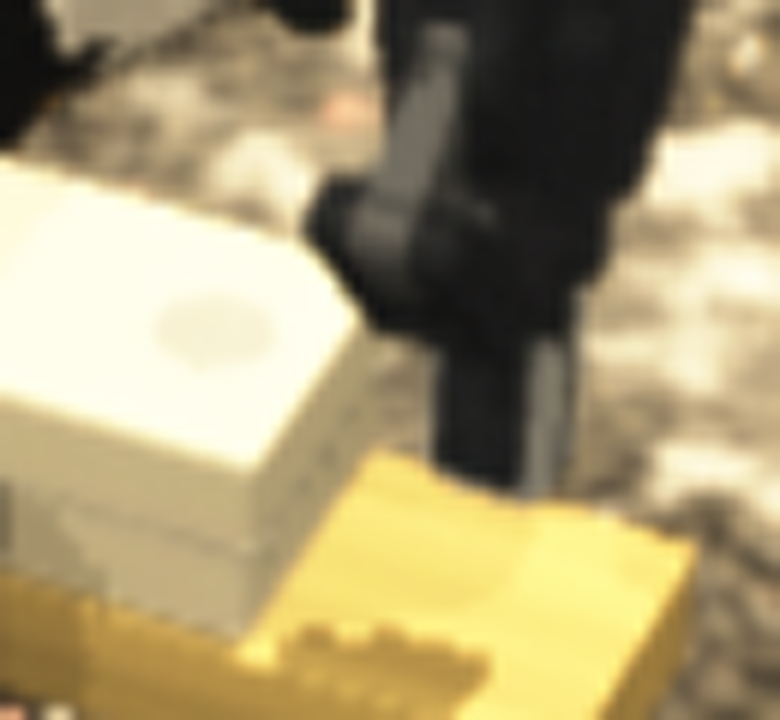

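Here the tip is at (505,485), about 0.048 high, while the TCP reports 0.0275. I'll probe down gently.

```bash
echo '[{"dz": 0.003}, {"dz": 0.006}, {"dz": 0.009}, {"dz": 0.012}, {"dz": 0.014}, {"dz": 0.014}]' | python3 jog.py; echo '[{"dz": 0.001}, {"dz": 0.002}, {"dz": 0.003}]' | python3 jog.py; echo '[{"dz": 0.001}, {"dz": 0.002}, {"dz": 0.003}]' | python3 jog.py
```

```text
time_s: 5.93
position: [0.476, 0.0018, 0.0132]
eef_rot: [-0.07, 0.998, 0.0, -0.0]
contact_force: [-0.4, 0.2, -0.0]
grip_width: -0.001
finger_force: 0.0
time_s: 6.18
position: [0.4764, 0.0018, 0.0107]
eef_rot: [-0.07, 0.998, -0.0, 0.0]
contact_force: [-0.1, -0.4, 1.0]
grip_width: -0.003
finger_force: 0.0
time_s: 6.43
position: [0.4763, 0.0018, 0.0076]
eef_rot: [-0.07, 0.998, -0.0, 0.0]
contact_force: [-0.1, 0.3, 0.1]
grip_width: 0.0
finger_force: 0.0
```

```bash
echo '[{"dz": 0.001}, {"dz": 0.002}, {"dz": 0.002}]' | python3 jog.py; echo '[{"dz": 0.001}, {"dz": 0.002}, {"dz": 0.002}]' | python3 jog.py
```

```text
time_s: 6.68
position: [0.4762, 0.0018, 0.0055]
eef_rot: [-0.07, 0.998, 0.0, -0.0]
contact_force: [-0.4, -0.4, 0.4]
grip_width: -0.002
finger_force: 0.0
time_s: 6.93
position: [0.4762, 0.0018, 0.0035]
eef_rot: [-0.07, 0.998, 0.0, -0.0]
contact_force: [0.2, -0.6, 0.3]
grip_width: -0.003
finger_force: 0.0
```

```bash
echo '[{"dz": 0.001}, {"dz": 0.002}, {"dz": 0.002}]' | python3 jog.py; echo '[{"dz": 0.001}, {"dz": 0.001}]' | python3 jog.py
python3 - <<'E'
from h import *
s=cap("scene"); c=s["color"][235:275,325:352].astype(int).sum(2)
p=r.read_state()["position"]; print(p,proj(s,[[p[0],p[1],z] for z in(.016,.02,.026,.03)]))
for y in range(40): print(y+235,' '.join('%3d'%v for v in c[y]))
E
```

```text
time_s: 7.18
position: [0.4762, 0.0018, 0.0015]
eef_rot: [-0.07, 0.998, 0.0, -0.0]
contact_force: [-0.3, 0.9, -0.3]
grip_width: 0.002
finger_force: 0.0
time_s: 7.35
position: [0.4762, 0.0018, 0.0006]
eef_rot: [-0.07, 0.998, 0.0, -0.0]
contact_force: [-0.0, 0.2, 0.6]
grip_width: -0.003
finger_force: 0.0
[0.47623763 0.00180075 0.00060503] [[340.36223396 267.53837997]
 [340.46598231 266.04719934]
 [340.62247375 263.79793918]
 [340.72738521 262.29004103]]
235 703 678 650 604 546 479 375 215 300 325 324 315 245 111  84  82  79  73  72  74  74  77  76  77  77  80  82
236 740 738 735 694 605 521 379 274 318 328 325 307 210  93  73  71  73  74  74  74  74  77  79  74  76  81  83
237 747 747 748 740 732 712 548 342 325 326 325 297 177  89  71  70  71  71  74  74  74  74  75  75  78  82  85
238 748 748 748 747 747 738 625 375 327 328 318 270 161  94  70  71  69  71  73  76  76  79  77  75  77  81  83
239 748 749 749 749 746 723 524 347 328 326 303 222 148  84  67  66  68  71  73  74  72  76  74  74  77  83  84
240 748 746 745 739 684 601 390 332 328 319 278 184 144  82  68  65  66  69  71  74 
[... 3135 characters left out ...]
 613 601 598 602 613 602 616
269 635 634 607 452 410 404 404 407 406 405 405 406 406 410 412 415 417 433 519 625 633 627 625 624 626 620 617
270 582 624 548 455 434 428 420 411 406 404 408 408 409 407 410 408 421 489 595 627 633 634 635 634 635 630 606
271 500 546 470 454 452 447 441 435 428 419 412 407 405 406 409 417 485 591 621 624 626 630 632 633 636 628 532
272 430 441 426 461 472 446 444 452 449 443 435 429 421 414 418 481 586 618 624 623 625 625 626 628 628 607 412
273 404 404 405 425 431 422 455 471 449 443 451 450 444 447 509 603 623 623 621 622 623 623 625 623 610 502 346
274 392 401 400 404 404 407 422 428 418 454 477 470 451 505 613 640 639 636 633 626 622 619 620 614 555 384 329
```

```bash
echo '[{"dz": 0.001}, {"dz": 0.001}]' | python3 jog.py; echo '[{"dz": 0.001}, {"dz": 0.001}]' | python3 jog.py;  echo '[{"dz": 0.001}, {"dz": 0.001}]' | python3 jog.py
```

```text
time_s: 7.57
position: [0.4763, 0.0018, -0.0004]
eef_rot: [-0.07, 0.998, -0.0, 0.0]
contact_force: [0.6, 0.3, -0.6]
grip_width: -0.002
finger_force: 0.0
time_s: 7.73
position: [0.4764, 0.0018, -0.0005]
eef_rot: [-0.07, 0.998, -0.0, 0.0]
contact_force: [-4.0, -0.7, 22.1]
grip_width: 0.0
finger_force: 11.2
time_s: 7.9
position: [0.4764, 0.0018, -0.0007]
eef_rot: [-0.07, 0.998, -0.0, 0.001]
contact_force: [-9.3, 0.3, 49.1]
grip_width: 0.002
finger_force: 24.7
```

Contact is at a reported TCP z of −0.0004. So the real fingertips are about 26 mm (±2) above the reported TCP, and I'll use that from here. I'll raise to a tip height of about 0.050 and push.

```bash
echo '[{"dz": -0.012}, {"dz": -0.026}, {"dx": -0.008, "dz": -0.026}, {"dx": -0.014, "dz": -0.026}, {"dx": -0.018, "dz": -0.026}, {"dx": -0.022, "dz": -0.026}, {"dx": -0.026, "dz": -0.026}, {"dx": -0.030, "dz": -0.026}, {"dx": -0.034, "dz": -0.026}]' | python3 jog.py; python3 -c "
from h import *
rel([*cl(-.065),.024],YAW+np.pi)"
echo '[{"dx": -0.003}, {"dx": -0.006}, {"dx": -0.009}, {"dx": -0.012}, {"dx": -0.015}]' | python3 jog.py
```

```text
time_s: 8.65
position: [0.5081, 0.0067, 0.0228]
eef_rot: [-0.07, 0.998, 0.0, -0.002]
contact_force: [-8.2, -0.4, 6.8]
grip_width: -0.002
finger_force: 4.3
t 8.65 pos [0.5081 0.0067 0.0228] yaw -3.002 q [-0.104  0.603  1.811 -0.     0.732 -1.814] shift [-0.0262  0.0003 -0.0013] rz -0.007
time_s: 9.07
position: [0.523, 0.0088, 0.0228]
eef_rot: [-0.07, 0.998, 0.0, -0.002]
contact_force: [-8.8, -1.5, 8.0]
grip_width: -0.0
finger_force: 4.4
```

```bash
echo '[{"dx": -0.002}, {"dx": -0.004}, {"dx": -0.006}, {"dx": -0.007}]' | python3 jog.py; echo '[{"dx": -0.001}, {"dx": -0.002}]' | python3 jog.py; echo '[{"dx": -0.0007}, {"dx": -0.0014}]' | python3 jog.py
```

```text
time_s: 9.4
position: [0.5302, 0.0097, 0.0228]
eef_rot: [-0.07, 0.998, 0.0, -0.002]
contact_force: [-7.8, -0.2, 5.7]
grip_width: 0.002
finger_force: 3.7
time_s: 9.57
position: [0.5318, 0.01, 0.0228]
eef_rot: [-0.07, 0.998, 0.0, -0.002]
contact_force: [-9.4, -0.9, 7.8]
grip_width: 0.003
finger_force: 4.6
time_s: 9.73
position: [0.5332, 0.0102, 0.0228]
eef_rot: [-0.07, 0.998, 0.0, -0.002]
contact_force: [-8.2, -1.8, 7.5]
grip_width: -0.003
finger_force: 4.4
```

```bash
echo '[{"dx": -0.0007}, {"dx": -0.0014}]' | python3 jog.py;echo '[{"dx": -0.0007}, {"dx": -0.0014}]' | python3 jog.py;echo '[{"dx": -0.0007}, {"dx": -0.0014}]' | python3 jog.py
```

```text
time_s: 9.9
position: [0.534, 0.0103, 0.0228]
eef_rot: [-0.07, 0.998, 0.0, -0.003]
contact_force: [-14.4, -3.1, 12.3]
grip_width: 0.002
finger_force: 7.6
time_s: 10.07
position: [0.534, 0.0104, 0.0227]
eef_rot: [-0.07, 0.998, 0.0, -0.004]
contact_force: [-21.0, -6.7, 16.3]
grip_width: -0.002
finger_force: 10.9
time_s: 10.23
position: [0.5339, 0.0104, 0.0226]
eef_rot: [-0.07, 0.998, 0.0, -0.005]
contact_force: [-29.5, -10.7, 26.8]
grip_width: -0.003
finger_force: 15.3
```

The mould is firmly stalled with the TCP at clamp x ≈ −0.065, which is exactly the value expected for home. Next I'll retreat, raise, open, and refine the wing's angle from the saved first top image.

```bash
echo '[{"dx": 0.01}, {"dx": 0.025}, {"dx": 0.025, "dz": -0.04}, {"dx": 0.025, "dz": -0.08}, {"dx": 0.025, "dz": -0.12}, {"dx": 0.025, "dz": -0.16}, {"dx": 0.025, "dz": -0.165}, {"dx": 0.025, "dz": -0.165}]' | python3 jog.py 0.5
python3 - <<'E'
from h import *
np.set_printoptions(precision=4,suppress=True)
t=cap("top"); im=cv2.imread("pics/top0.png"); h=cv2.cvtColor(im,cv2.COLOR_BGR2HSV)
for lo in((15,150,100),(15,150,170),(18,180,140)):
    m=cv2.inRange(h,lo,(34,255,255)); m[:180]=0;m[225:]=0;m[:,:250]=0;m[:,290:]=0
    P=np.array([onz(t,u,v,.15)[:2] for v,u in np.argwhere(m)]); w,V=np.linalg.eigh(np.cov(P.T)); print(len(P),P.mean(0),np.sqrt(w),np.arctan(V[1,1]/V[0,1]))
s=cap("scene"); save(s,"pics/s6.png",240,185,340,280,8)
rel([*C,.175],.41+np.pi)
E
```

```text
time_s: 10.9
position: [0.5161, 0.0071, 0.1908]
eef_rot: [-0.07, 0.998, -0.0, 0.002]
contact_force: [0.0, -0.4, -0.5]
grip_width: 0.501
finger_force: 0.0
155 [0.6213 0.0262] [0.0063 0.0135] 0.37270236290845543
101 [0.6233 0.0231] [0.0041 0.0147] 0.43672829430033394
94 [0.6196 0.0256] [0.0055 0.0131] 0.391877966369572
t 11.0 pos [0.5141 0.0072 0.1876] yaw -3.002 q [-0.102  0.361  1.64   0.     1.142 -1.812] shift [-0.1102  0.0013  0.0125] rz -0.271
```

View pics/s6.png

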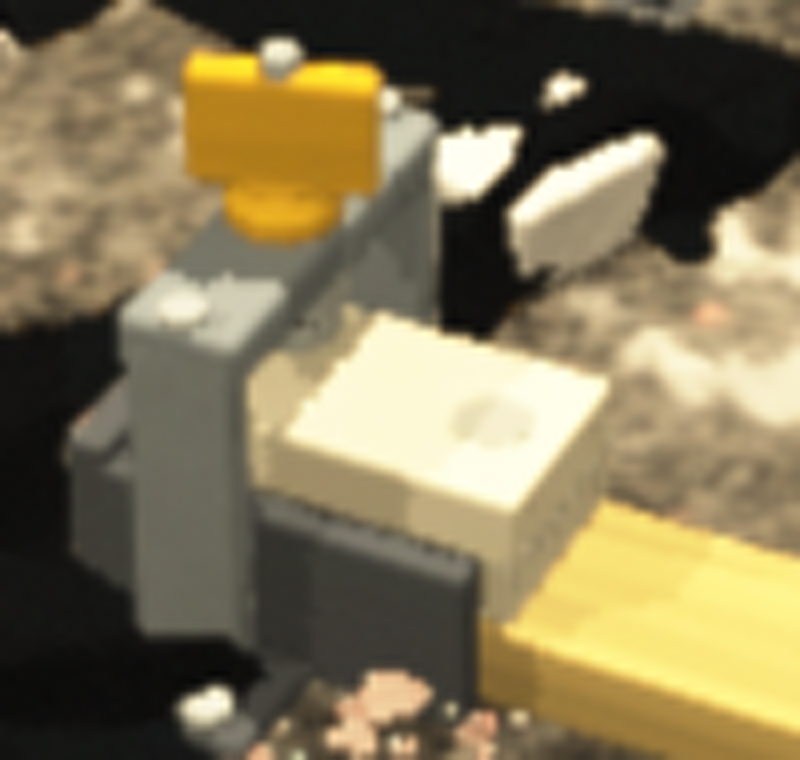

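The mould is home and square: its near end, at (515,505)–(605,380), sits just past the rail ends. The wing and the cast are undisturbed. Now I'll move over the wing.

```bash
echo '[{"dx": -0.04, "drz": -0.12}, {"dx": -0.08, "dy": 0.001, "drz": -0.24}, {"dx": -0.11, "dy": 0.0013, "drz": -0.271}, {"dx": -0.11, "dy": 0.0013, "drz": -0.271}, {"dx": -0.11, "dy": 0.0013, "drz": -0.271}]' | python3 jog.py
python3 -c "
from h import *
rel([*C,.102],.41+np.pi)"
```

```text
time_s: 11.42
position: [0.6232, 0.024, 0.1856]
eef_rot: [-0.204, 0.979, 0.001, -0.002]
contact_force: [-1.5, -0.2, -0.4]
grip_width: 0.498
finger_force: 0.0
t 11.4167 pos [0.6232 0.024  0.1856] yaw -2.731 q [-0.057  0.513  1.372  0.     1.26  -2.038] shift [-0.0001 -0.0003  0.0836] rz 0.0
```

```bash
echo '[{"dz": 0.03}, {"dz": 0.05}, {"dz": 0.05}]' | python3 jog.py; echo '[{"dz": 0.01}, {"dz": 0.02}, {"dz": 0.03}, {"dz": 0.033}, {"dz": 0.033}]' | python3 jog.py; echo '[{}, {}, {}, {}, {}, {}]' | python3 jog.py 0
python3 -c "
from h import *
s=r.read_state();print(s['wrist_torque'],s['joint_positions'],yaw()%6.283-3.1416)"
```

```text
time_s: 11.67
position: [0.6192, 0.0237, 0.1336]
eef_rot: [-0.203, 0.979, 0.001, -0.004]
contact_force: [-0.5, -0.7, -0.8]
grip_width: 0.497
finger_force: 0.0
time_s: 12.08
position: [0.6228, 0.0237, 0.105]
eef_rot: [-0.204, 0.979, 0.0, -0.001]
contact_force: [0.6, 0.0, -0.7]
grip_width: 0.501
finger_force: 0.0
time_s: 12.58
position: [0.6234, 0.0246, 0.1065]
eef_rot: [-0.204, 0.979, 0.0, 0.001]
contact_force: [-1.2, 8.3, 5.8]
grip_width: 0.125
finger_force: 59.0
[1.06969922 0.33225205 0.01991386] [-5.69156836e-02  5.97454384e-01  1.45868955e+00  1.34857752e-03
  1.08472830e+00 -2.03869778e+00] 0.4101631141479851
```

The grip is good: opening 0.125, about 11 mm, at 59 N. The bottom is at least 2 rad away, so I'll turn 1.44 rad first and note the running drag torque.

```bash
cat > st.py <<'E'
from h import *
s=r.read_state();print('Tz %.3f'%s['wrist_torque'][2],'F',s['contact_force'].round(1),'q6 %.3f'%s['joint_positions'][5],'turn %.3f'%((.4102-(yaw()%6.2832-3.1416))%6.2832),s['position'].round(4))
E
echo '[{"dy": 0.001, "dz": -0.001, "drz": 0.12}, {"dy": 0.001, "dz": -0.001, "drz": 0.24}, {"dy": 0.001, "dz": -0.001, "drz": 0.36}, {"dy": 0.001, "dz": -0.001, "drz": 0.48}, {"dy": 0.001, "dz": -0.001, "drz": 0.6}, {"dy": 0.001, "dz": -0.001, "drz": 0.72}]' | python3 jog.py; python3 st.py
echo '[{"drz": 0.12}, {"drz": 0.24}, {"drz": 0.36}, {"drz": 0.48}, {"drz": 0.6}, {"drz": 0.72}]' | python3 jog.py; python3 st.py
```

```text
time_s: 13.08
position: [0.6233, 0.0245, 0.1066]
eef_rot: [0.157, 0.988, -0.0, 0.0]
contact_force: [4.4, -0.9, -9.6]
grip_width: 0.126
finger_force: 60.8
Tz 0.032 F [ 4.4 -0.9 -9.6] q6 -1.311 turn 0.726 [0.6233 0.0245 0.1066]
time_s: 13.58
position: [0.6231, 0.0244, 0.1066]
eef_rot: [0.495, 0.869, -0.0, 0.0]
contact_force: [3.4, -2.2, -8.9]
grip_width: 0.126
finger_force: 61.0
Tz 0.088 F [ 3.4 -2.2 -8.9] q6 -0.591 turn 1.446 [0.6231 0.0244 0.1066]
```

```bash
cat > st.py <<'E'
from h import *
T=[];F=[]
for i in range(4):
    viewer.capture("top"); s=r.read_state(); T.append(s['wrist_torque'][2]); F.append(s['contact_force'])
print('t %.1f'%s['time_s'],'Tz',np.round(T,3),'mean %.3f'%np.mean(T),'F',np.mean(F,0).round(1),'q6 %.3f'%s['joint_positions'][5],'turn %.3f'%((.4102-(yaw()%6.2832-3.1416))%6.2832))
E
python3 st.py; echo '[{"drz": 0.12}, {"drz": 0.24}, {"drz": 0.36}]' | python3 jog.py >/dev/null; python3 st.py
echo '[{"drz": 0.1}, {"drz": 0.2}]' | python3 jog.py >/dev/null; python3 st.py
```

```text
t 13.8 Tz [-0.066 -0.076 -0.095 -0.086] mean -0.081 F [ 4.2 -2.4 -9.6] q6 -0.602 turn 1.435
t 14.2 Tz [-0.158 -0.072 -0.085 -0.126] mean -0.110 F [  4.2  -3.1 -10.4] q6 -0.243 turn 1.794
t 14.6 Tz [-0.147 -0.065 -0.098 -0.049] mean -0.090 F [  3.8  -3.4 -10.4] q6 -0.044 turn 1.993
```

```bash
cat > q.py <<'E'
from h import *
s=r.read_state(); print('t %.2f Tz %.3f e6 %.3f q6 %.3f turn %.3f F'%(s['time_s'],s['wrist_torque'][2],s['joint_efforts'][5],s['joint_positions'][5],(.4102-(yaw()%6.2832-3.1416))%6.2832),s['contact_force'].round(1), 'v6 %.2f'%s['joint_velocities'][5])
E
for i in 1; do :; done
echo '[{"drz": 0.06}, {"drz": 0.12}]' | python3 jog.py >/dev/null; python3 q.py
echo '[{"drz": 0.06}, {"drz": 0.12}]' | python3 jog.py >/dev/null; python3 q.py
echo '[{"drz": 0.06}, {"drz": 0.12}]' | python3 jog.py >/dev/null; python3 q.py
```

```text
t 14.77 Tz 0.108 e6 -2.853 q6 0.078 turn 2.115 F [ 3.4 -3.3 -9.9] v6 0.73
t 14.93 Tz 0.052 e6 -2.330 q6 0.198 turn 2.236 F [ 3.8 -2.4 -9.7] v6 0.72
t 15.10 Tz 0.074 e6 -2.325 q6 0.318 turn 2.356 F [ 4.3 -3.1 -9.1] v6 0.72
```

```bash
echo '[{"drz": 0.06}, {"drz": 0.12}]' | python3 jog.py >/dev/null; python3 q.py
echo '[{"drz": 0.06}, {"drz": 0.12}]' | python3 jog.py >/dev/null; python3 q.py
echo '[{"drz": 0.06}, {"drz": 0.12}]' | python3 jog.py >/dev/null; python3 q.py
```

```text
t 15.27 Tz 0.006 e6 -2.326 q6 0.438 turn 2.476 F [ 2.6 -2.2 -9.7] v6 0.72
t 15.43 Tz 0.062 e6 -2.324 q6 0.558 turn 2.596 F [ 3.2 -2.9 -9.6] v6 0.72
t 15.60 Tz 0.068 e6 -2.325 q6 0.678 turn 2.716 F [ 3.1 -2.4 -9.2] v6 0.72
```

```bash
echo '[{"drz": 0.06}, {"drz": 0.12}]' | python3 jog.py >/dev/null; python3 q.py
echo '[{"drz": 0.06}, {"drz": 0.12}]' | python3 jog.py >/dev/null; python3 q.py
```

```text
t 15.77 Tz -0.002 e6 -2.324 q6 0.798 turn 2.836 F [ 2.5 -2.7 -9.2] v6 0.72
t 15.93 Tz 0.086 e6 -2.325 q6 0.918 turn 2.956 F [ 2.3 -2.  -9.5] v6 0.72
```

The joint-6 effort is a very clean signal, steady at −2.325 in free turning, so I'll watch that for contact.

```bash
echo '[{"drz": 0.06}, {"drz": 0.12}]' | python3 jog.py >/dev/null; python3 q.py
echo '[{"drz": 0.06}, {"drz": 0.12}]' | python3 jog.py >/dev/null; python3 q.py
echo '[{"drz": 0.06}, {"drz": 0.12}]' | python3 jog.py >/dev/null; python3 q.py
```

```text
t 16.10 Tz 0.011 e6 -2.324 q6 1.038 turn 3.076 F [ 3.  -0.9 -9.1] v6 0.71
t 16.27 Tz 0.055 e6 -2.325 q6 1.158 turn 3.196 F [ 3.  -2.5 -9.6] v6 0.71
t 16.43 Tz 0.051 e6 -2.324 q6 1.278 turn 3.316 F [ 2.8 -1.6 -9.5] v6 0.72
```

```bash
echo '[{"drz": 0.06}, {"drz": 0.12}]' | python3 jog.py >/dev/null; python3 q.py
echo '[{"drz": 0.06}, {"drz": 0.12}]' | python3 jog.py >/dev/null; python3 q.py
echo '[{"drz": 0.06}, {"drz": 0.12}]' | python3 jog.py >/dev/null; python3 q.py
```

```text
t 16.60 Tz 0.027 e6 -2.324 q6 1.398 turn 3.436 F [  2.8  -0.7 -10.4] v6 0.72
t 16.77 Tz 0.055 e6 -2.324 q6 1.518 turn 3.556 F [ 3.2 -0.1 -8.6] v6 0.71
t 16.93 Tz 0.077 e6 -2.324 q6 1.638 turn 3.676 F [ 2.9 -0.9 -9.4] v6 0.71
```

```bash
echo '[{"drz": 0.06}, {"drz": 0.12}]' | python3 jog.py >/dev/null; python3 q.py
echo '[{"drz": 0.06}, {"drz": 0.12}]' | python3 jog.py >/dev/null; python3 q.py
echo '[{"drz": 0.06}, {"drz": 0.12}]' | python3 jog.py >/dev/null; python3 q.py
```

```text
t 17.10 Tz 0.059 e6 -2.324 q6 1.758 turn 3.796 F [ 3.1 -0.5 -9.5] v6 0.72
t 17.27 Tz 0.048 e6 -2.323 q6 1.878 turn 3.916 F [  3.1  -0.4 -10.3] v6 0.72
t 17.43 Tz 0.070 e6 -2.324 q6 1.998 turn 4.036 F [ 2.4  0.3 -9.9] v6 0.71
```

```bash
echo '[{"drz": 0.06}, {"drz": 0.12}]' | python3 jog.py >/dev/null; python3 q.py
echo '[{"drz": 0.06}, {"drz": 0.12}]' | python3 jog.py >/dev/null; python3 q.py
```

```text
t 17.60 Tz 0.067 e6 -2.322 q6 2.118 turn 4.156 F [  2.6  -0.  -10.5] v6 0.71
t 17.77 Tz 0.133 e6 -2.272 q6 2.238 turn 4.276 F [  4.7  -0.  -10. ] v6 0.71
```

The effort changed by 0.05 and Tz rose, so contact began at a turn of about 4.15. I'll add a little more for a firm seat of about 45 N.

```bash
echo '[{"drz": 0.06}, {"drz": 0.12}]' | python3 jog.py >/dev/null; python3 q.py
```

```text
t 17.93 Tz 0.189 e6 -2.219 q6 2.358 turn 4.396 F [ 3.5  0.2 -9. ] v6 0.72
```

```bash
echo '[{"drz": 0.06}, {"drz": 0.12}]' | python3 jog.py >/dev/null; python3 q.py
```

```text
t 18.10 Tz 0.169 e6 -2.171 q6 2.478 turn 4.515 F [  3.9   0.4 -10.9] v6 0.71
```

That is about 49 N of press, which is firm and well below crushing. Now I'll back off π/2.

```bash
echo '[{"drz": -0.12}, {"drz": -0.24}, {"drz": -0.36}, {"drz": -0.48}, {"drz": -0.6}, {"drz": -0.72}, {"drz": -0.84}, {"drz": -0.96}, {"drz": -1.08}, {"drz": -1.2}]' | python3 jog.py >/dev/null; python3 q.py
echo '[{"drz": -0.12}, {"drz": -0.24}, {"drz": -0.34}, {"drz": -0.37}, {"drz": -0.37}, {"drz": -0.37}]' | python3 jog.py ; python3 q.py
```

```text
t 18.93 Tz -0.063 e6 4.676 q6 1.269 turn 3.307 F [ 2.6 -0.9 -9.5] v6 -1.43
time_s: 19.43
position: [0.6228, 0.0246, 0.1066]
eef_rot: [0.955, 0.298, -0.0, -0.0]
contact_force: [2.8, -2.5, -9.6]
grip_width: 0.129
finger_force: 60.9
t 19.43 Tz 0.020 e6 -0.651 q6 0.910 turn 2.947 F [ 2.8 -2.5 -9.6] v6 0.03
```

Backed off by 1.568 rad. I'll release, wait for the fingers to open, rise straight up and move away.

```bash
echo '[{}, {}, {}, {}, {}, {}]' | python3 jog.py 0.5; echo '[{"dz": -0.01}, {"dz": -0.03}, {"dz": -0.06}, {"dz": -0.1}, {"dz": -0.14}, {"dz": -0.16}, {"dz": -0.16}]' | python3 jog.py
python3 -c "
from h import *
rel([.42,-.2,.27],yaw())"
```

```text
time_s: 19.93
position: [0.6229, 0.0247, 0.1068]
eef_rot: [0.955, 0.296, 0.0, 0.0]
contact_force: [0.2, 0.2, -0.5]
grip_width: 0.499
finger_force: 0.0
time_s: 20.52
position: [0.625, 0.0245, 0.2731]
eef_rot: [0.955, 0.296, 0.004, 0.002]
contact_force: [-0.4, -0.4, 0.4]
grip_width: 0.497
finger_force: 0.0
t 20.5167 pos [0.625  0.0245 0.2731] yaw 0.602 q [-0.056  0.437  1.257  0.     1.439  0.913] shift [-0.2961  0.069   0.0014] rz 0.0
```

```bash
echo '[{"dx": -0.296, "dy": 0.069}, {"dx": -0.296, "dy": 0.069}, {"dx": -0.296, "dy": 0.069}, {"dx": -0.296, "dy": 0.069}, {"dx": -0.296, "dy": 0.069}, {"dx": -0.296, "dy": 0.069}, {"dx": -0.296, "dy": 0.069}, {"dx": -0.296, "dy": 0.069}, {"dx": -0.296, "dy": 0.069}, {"dx": -0.296, "dy": 0.069}]' | python3 jog.py
python3 - <<'E'
from h import *
t=cap("top"); h=cv2.cvtColor(t["color"],cv2.COLOR_RGB2HSV)
m=cv2.inRange(h,(15,150,170),(34,255,255)); m[:180]=0;m[225:]=0;m[:,:250]=0;m[:,290:]=0
P=np.array([onz(t,u,v,.15)[:2] for v,u in np.argwhere(m)]); w,V=np.linalg.eigh(np.cov(P.T)); print("wing",len(P),P.mean(0),np.arctan(V[1,1]/V[0,1]))
# saturation profile along the clamp axis at three y: mould (pale) to board (yellow)
for y in(-.02,0,.02):
    X=np.arange(-.11,-.02,.003); px=proj(t,[[*cl(x,y),.066] for x in X]).round().astype(int); print(y,[(round(x*1e3),int(h[v,u,1])) for x,(u,v) in zip(X,px)])
o=cv2.cvtColor(cv2.imread("pics/top0.png"),cv2.COLOR_BGR2GRAY).astype(int); n=cv2.cvtColor(t["color"],cv2.COLOR_RGB2GRAY).astype(int)
d=np.abs(o-n); print("cast diff",d[180:218,320:362].mean(),"pot diff",d[232:265,185:225].mean())
so=cv2.imread("pics/scene0.png").astype(int); s=cap("scene")["color"][:,:,::-1].astype(int); e=np.abs(so-s).max(2); print("scene pot",e[268:322,245:285].mean(),"cast",e[196:222,302:325].mean())
E
```

```text
time_s: 21.35
position: [0.4175, -0.2002, 0.267]
eef_rot: [0.955, 0.295, 0.0, 0.0]
contact_force: [0.4, -0.5, -0.6]
grip_width: 0.501
finger_force: 0.0
wing 126 [0.62327336 0.02387582] 0.6221981223394213
-0.02 [(-110, 115), (-107, 117), (-104, 116), (-101, 116), (-98, 116), (-95, 117), (-92, 117), (-89, 118), (-86, 121), (-83, 120), (-80, 120), (-77, 119), (-74, 119), (-71, 120), (-68, 120), (-65, 119), (-62, 119), (-59, 116), (-56, 71), (-53, 48), (-50, 40), (-47, 39), (-44, 41), (-41, 41), (-38, 41), (-35, 41), (-32, 45), (-29, 50), (-26, 53), (-23, 52)]
0 [(-110, 117), (-107, 116), (-104, 117), (-101, 116), (-98, 115), (-95, 117), (-92, 117), (-89, 118), (-86, 118), (-83, 119), (-80, 120), (-77, 120), (-74, 120), (-71, 121), (-68, 121), (-65, 120), (-62, 119), (-59, 115), (-56, 98), (-53, 41), (-50, 39), (-47, 39), (-44, 39), (-41, 43), (-38, 43), (-35, 45), (-32, 45), (-29, 47), (-26, 48), (-23, 51)]
0.02 [(-110, 119), (-107, 118), (-104, 119), (-101, 119), (-98, 120), (-95, 120), (-92, 119), (-89, 119), (-86, 119), (-83, 120), (-80, 118), (-77, 118), (-74, 118), (-71, 120), (-68, 120), (-65, 121), (-62, 122), (-59, 112), (-56, 83), (-53, 51), (-50, 40), (-47, 40), (-44, 40), (-41, 40), (-38, 40), (-35, 40), (-32, 43), (-29, 52), (-26, 52), (-23, 53)]
cast diff 3.5288220551378444 pot diff 2.824242424242424
scene pot 3.049074074074074 cast 2.9364548494983276
```

The mould's near end is at −54 to −55 mm all across, so it is home and square. The wing is at 0.62 rad (0.605 expected), and the pot and cast have not moved. Handing in.

```bash
python3 -c "
from workcell import r, viewer
print(r.job_done())"
```

```text
the job is handed in; nothing more can be done
None
```

The mould is home against the back stop; I turned the screw down to about 49 N on the mould, backed it off a quarter turn (1.57 rad) and let go, with the pot and cast not moved, and handed the job in at about 21 s; my first push attempt passed over the mould without touching it, because the real fingertips sit about 26 mm above the reported TCP.

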